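# Put the drafting weight away in the packed canister

### The arm

A 6-joint arm with a two-finger parallel gripper is mounted at the origin on the work surface; the furniture and walls round the work are solid. World frame = base frame: x ahead of the robot, y to its left, z up, the work surface at z = 0. Lengths are in m, angles in rad, forces in N, time in s.
With the tool pointing down it reaches from about 0.35 to 0.975 m from the base axis. Payload 4.9 kg.
Tool frame: the origin (TCP) lies at the very end of the fingers, on their centre line; the grasp point (between the pads) lies ctrl.grip_point_offset behind it (ctrl.grip_point_offset is the distance from the TCP to the grasp point, in m); z points along the fingers, y is the line along which they close (so a half turn about z gives the same grasp; the last joint's range is limited). The gripper opens to 85 mm and grips with 20 to 120 N. Pads are 22 mm wide; open, the fingers measure 114 mm over their backs; the gripper's body (76 mm by 85 mm) begins 54 mm behind the grasp point. The pads swing forward as they close: fully open they stand 13 mm farther back than shut.
Start: joints at [-1.368, 0.053, 1.613, -0, 1.476, -0.119], TCP at [0.198, -0.593, 0.231] pointing down, gripper open.
Joint ranges: [-3.01, 3.01], [-1.01, 2.22], [0.06, 2.58], [-1.02, 4.17], [0.09, 2.62], [-3.14, 3.14]. Speed limits (rad/s): [2.57, 2.57, 3.14, 3.14, 3.14, 3.14].

### API

Orientations are given as a rotation vector (axis times angle).
In Python, from station import ctrl gives the robot as it stands. The module is installed in compiled form; this text tells all that it offers.
- The arm moves only by the tool drive_tool, never from a script. Its argument "steps" is a list of rows, each an object with "translation": the shift along the tool's x, y, z normalised to -1 to 1, where 1 is 4 cm, a list of three; "angular": the turn, a rotation vector about the tool's x, y, z normalised to -1 to 1, where 1 is 8 degrees, a list of three; "gripper": the opening, from 0 (shut) to 1 (fully open). In form: [{"translation": [dx, dy, dz], "angular": [wx, wy, wz], "gripper": gripper}, ...]. A call has 1 to 8 rows; each row shifts and turns the commanded pose from where the row before left it, along the tool's axes as they then stand; what a row does not reach is not made up. A row lasts 1/8 s, in which the tool goes at most 62.5 mm and 10.7 degrees, less where a joint would pass 70% of its speed; a pose out of reach is approached as far as the arm can. A call with a number of a shift or a turn outside -1 to 1 is refused whole. A call with a gripper value outside its range is refused whole. The fingers move at their own pace and stop on an object; "force" is the grip in N (left out, the last holds). Time passes only in rows, so rows that do not move let the fingers close. It gives the time, the measured TCP pose, the force, the opening and the grip force at its end, in the units of the state.
- ctrl.get_obs(): the state, without advancing time (a new reading comes with each control period).
- ctrl.get_image(name): name is "scene" or "side" or "wrist"; returns a dict with "color" (400x640x3 uint8, red, green, blue), "depth" (400x640 float32, m along the optical axis (not along the pixel's ray), 0 where there is no reading), "fx", "fy", "cx", "cy" (pixels), "k1" (the pictures are not rectified: a ray, as slopes to the right and down, at radius r is drawn at 1 + k1 r^2 times it, then the intrinsics apply), "R" (3x3) and "t" (3): a world point X has camera coordinates R X + t. Camera axes: x right, y down, z forward; pixel columns grow to the right and rows downward; lengths in m; the calibration is good to about 2 mm. A picture is of the moment at which its call begins.
- ctrl.finish_job(): hands the job in; it is judged then, once.
The state is a dict: "t": time; "q": joint angles; "dq": joint speeds; "effort": joint torques, N m; "tool_pos": TCP position; "tool_rot": TCP orientation; "contact_force": force on the tool from outside, world axes, zero at the start; "wrist_torque": the same for the moment, N m; "opening": finger opening in m; "grip_force": force on a finger pad.
Only numpy, scipy, OpenCV 4.12 (cv2) and the standard library are available. Lean on these libraries where they do the work, as an engineer would, in place of code of your own. Each camera call takes 0.05 s, during which the arm holds its last target. There are 200 camera calls.

### The job

Put the steel drafting weight away in the round metal canister: take the lid off, lower the weight in until you feel it touch the packing, wherever that lies, let it go there so that it stands upright without being dropped or rammed down, and put the lid back on so that it sits fully down and level. Leave the timber block where it is.

Things in the scene. Friction and masses are not known exactly. Their poses are not given: they have to be found in the camera images.
- canister: Round aluminium canister, outside 148 mm wide, 120 mm tall, inside 140 mm wide; it does not move. Origin: centre of its underside, z up; rim at z = 120 mm. Inside, over the full width, lies level springy cork packing (gives 0.4 mm per newton, at most 6 mm); its top is 24 to 66 mm above the origin, differently each time, hidden until the lid is off.
- lid: Loose aluminium lid, 0.16 kg, at first on the canister: disc 154 mm wide, under it a plug 131 mm wide, 5 mm deep; black knob 28 mm wide in the middle of the top. Origin: centre of the plug's underside, z up; above it disc 5 to 11 mm, knob's neck (18 mm wide) to 14 mm, knob to 38 mm. Seated: origin 115 mm above the canister's. On the desk it rests on its plug.
- drafting_weight: Turned dark grey steel weight, loose, about 0.4 kg: round body 50 mm in diameter, 27 mm tall, with a round knob 22 mm in diameter on top (from 27 to 46 mm) to take it by. Origin: centre of its underside, z up.
- timber_block: Loose 34 mm cube of sawn timber, a bystander on the desk. Origin: centre of its underside.

How it is judged:
On the way, in this order (a step that is already met when the one before it is completed fails the run):
1. the lid is off the canister, its centre more than 100 mm to the side (horizontal distance between lid and canister above 0.1 m), for 0.1 s.
2. with the lid still off, the weight stands upright (within 0.15 rad) on the packing inside the canister, let go and at rest (horizontal distance between drafting_weight and canister below 0.048 m and z of drafting_weight in the frame of canister between 0.015 and 0.075 m and angle between drafting_weight's own z axis and vertical below 0.15 rad and contact force between the fingers and drafting_weight below 0.05 N and linear speed of drafting_weight below 0.02 m/s and horizontal distance between lid and canister above 0.1 m), for 0.3 s.
At the end, for the whole second after the job is handed in: The weight stands upright (within 0.15 rad) inside the canister, its centre within 48 mm of the canister's axis, at rest; the lid is seated in the mouth (its origin 111 to 117.5 mm above the canister's, level within 0.025 rad, centred within 8 mm), released and at rest (horizontal distance between drafting_weight and canister below 0.048 m and z of drafting_weight in the frame of canister between 0.015 and 0.075 m and angle between drafting_weight's own z axis and vertical below 0.15 rad and contact force between the fingers and drafting_weight below 0.05 N and linear speed of each of drafting_weight, lid below 0.02 m/s and horizontal distance between lid and canister below 0.008 m and z of lid in the frame of canister between 0.111 and 0.1175 m and angle between lid's own z axis and vertical below 0.025 rad and contact force between the fingers and lid below 0.05 N); the robot touches nothing.
It fails at once if the weight is dropped: faster than 0.3 m/s while the fingers do not touch it (a fall of about 5 mm) (linear speed of drafting_weight above 0.3 m/s and contact force between the fingers and drafting_weight below 0.01 N).
It fails at once if the weight is rammed against the packing or the canister with more than 30 N (contact force between drafting_weight and canister above 30 N).
It fails at once if the timber block is moved more than 20 mm (distance of timber_block from where it was at the start of the episode above 0.02 m).
It also fails if it takes over 72 s, if anything falls off the work surface, if the arm or the gripper's body presses on something with over 40 N, if the wrist force passes 120 N, or if a joint passes its speed limit or range.

## Working session

There is one attempt and no reset: what is moved stays moved. The work goes in short steps, Python scripts to look and compute and a tool call to move; the robot and the scene stay as the last step left them, time stands still between calls to the robot, and variables do not carry over. Pictures are saved under pics/ and viewed, at most 10 in all, crops included, and the job is handed in when it is done.

Besides the shell and the picture viewer there is one more tool, called after "Call:" as name(argument=value, ...), one argument or row to a line, values as JSON. drive_tool: Moves the arm, as the interface text tells. Its arguments: {"type":"object","properties":{"steps":{"type":"array"},"force":{"type":"number"}},"required":["steps"]}

```bash
mkdir -p pics
cat > h.py <<'E'
import numpy as np, cv2
from station import ctrl
def pts(im):
    # world point per pixel from depth
    h,w=im["depth"].shape
    K=np.array([[im["fx"],0,im["cx"]],[0,im["fy"],im["cy"]],[0,0,1.]])
    u,v=np.meshgrid(np.arange(w),np.arange(h))
    p=np.stack([u,v],-1).reshape(-1,1,2).astype(float)
    n=np.stack([(p[:,0,0]-im["cx"])/im["fx"],(p[:,0,1]-im["cy"])/im["fy"]],-1)
    s=n.copy()
    for _ in range(20): s=n/(1+im["k1"]*(s**2).sum(1,keepdims=True))
    d=im["depth"].reshape(-1,1)
    c=np.hstack([s*d,d])
    W=(c-im["t"])@im["R"]
    W[d[:,0]==0]=np.nan
    return W.reshape(h,w,3)
def save(n,im): cv2.imwrite("pics/"+n,cv2.cvtColor(im["color"],cv2.COLOR_RGB2BGR))
E
python3 - <<'E'
from h import *
o=ctrl.get_obs(); print(o, ctrl.grip_point_offset)
a=ctrl.get_image("scene");b=ctrl.get_image("side")
print(a["R"],a["t"],b["R"],b["t"],a["k1"])
cv2.imwrite("pics/a.png",cv2.resize(cv2.cvtColor(np.vstack([a["color"],b["color"]]),cv2.COLOR_RGB2BGR),(480,600)))
save("scene.png",a);save("side.png",b)
np.savez("im.npz",a=pts(a),b=pts(b),ac=a["color"],bc=b["color"])
E
```

```text
{'t': 0.0, 'q': array([-1.36804027e+00,  5.33603003e-02,  1.61428869e+00,  4.18892773e-05,
        1.47600104e+00, -1.18960886e-01]), 'dq': array([-0.00214209, -0.00231273, -0.00026701,  0.00041781,  0.00169285,
        0.0013962 ]), 'effort': array([ 2.94909814e-04, -3.93674433e+01, -3.70181072e+01, -9.60674288e-05,
        7.08083229e-03, -6.81679737e-06]), 'tool_pos': array([ 0.19753147, -0.59231081,  0.23006406]), 'tool_rot': array([-3.09900541e+00, -5.02839528e-01,  6.98756034e-05]), 'contact_force': array([-0.76482316, -0.57700971, -0.11269828]), 'wrist_torque': array([0.05076413, 0.02318165, 0.01202342]), 'grip_force': 0.0, 'opening': 0.08543583438924016} 0.0187
[[-0.55814596 -0.82974152 -0.00144929]
 [-0.40782019  0.27585054 -0.87039599]
 [ 0.72260347 -0.48521696 -0.49235021]] [0.25373925 0.3106062  0.76210273] [[-0.84077476  0.54120685  0.01389086]
 [ 0.4647179   0.73463511 -0.49431622]
 [-0.27773203 -0.40915327 -0.86917117]] [ 0.4239933  -0.14739908  1.11023234] -0.04652694561085203
```

View pics/scene.png

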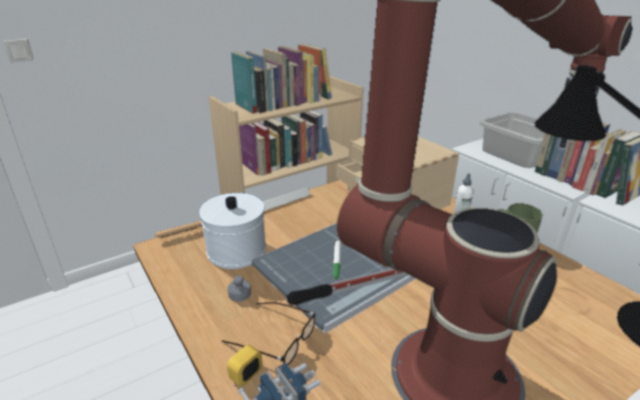

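View pics/side.png

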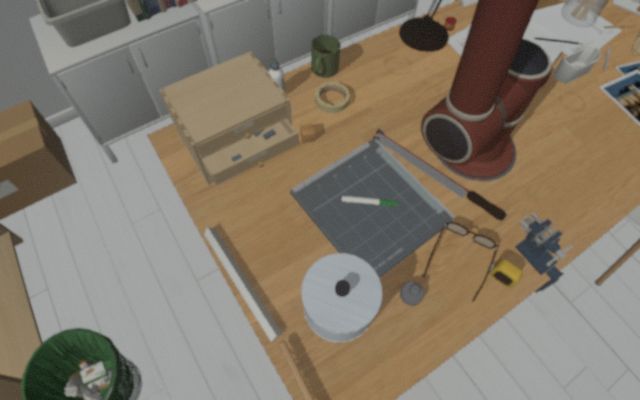

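Scene view: the canister with its lid is at (235,230) and the weight at (238,290). Side view: the lid knob is at (343,288), the weight at (412,293), and what is probably the timber block at (308,132) by the little cabinet.

```bash
cat > m.py <<'E'
import numpy as np,cv2
d=np.load("im.npz"); 
def circ(P,sel):
    q=P[sel][:,:2].astype(np.float32); c,r=cv2.minEnclosingCircle(q); return np.round(c,4),round(r,4),len(q),np.round(np.median(P[sel][:,2]),4)
B=d["b"];A=d["a"]
for n,P,(u,v),(u2,v2) in(("side",B,(343,288),(412,293)),("scene",A,(232,203),(238,290))):
    print(n,"knob px",P[v,u],"weight px",P[v2,u2])
    box=np.zeros(P.shape[:2],bool);box[v-60:v+70,u-60:u+60]=1
    z=P[...,2]
    for lo,hi in((.118,.135),(.145,.16)):
        print(lo,circ(P,box&(z>lo)&(z<hi)))
    box[:]=0;box[v2-22:v2+22,u2-22:u2+22]=1
    for lo,hi in((.012,.06),(.022,.032),(.036,.056)):
        s=box&(z>lo)&(z<hi)
        w=np.nanmedian(P[v2-3:v2+4,u2-3:u2+4],axis=(0,1))[:2]
        s&=np.hypot(*(P[...,:2]-w).transpose(2,0,1))<.045
        if s.any(): print('w',lo,circ(P,s))
print("block",B[132,308])
P=B;z=P[...,2]
m=((z>.012)).astype(np.uint8)
n,l,st,ce=cv2.connectedComponentsWithStats(m)
for i in range(1,n):
    if st[i,4]>60: 
        q=P[l==i]; print(st[i],q.min(0).round(3),q.max(0).round(3))
E
python3 m.py
```

```text
side knob px [0.56228942 0.1690659  0.15065298] weight px [0.4201865  0.23262298 0.04069104]
0.118 (array([0.5614, 0.1656]), 0.0779, 4829, np.float64(0.1252))
0.145 (array([0.5615, 0.166 ]), 0.0139, 179, np.float64(0.1517))
w 0.012 (array([0.4115, 0.2282]), 0.0258, 411, np.float64(0.0215))
w 0.022 (array([0.4108, 0.2284]), 0.0238, 83, np.float64(0.0229))
w 0.036 (array([0.4111, 0.2291]), 0.0119, 91, np.float64(0.0426))
scene knob px [0.54998643 0.16736898 0.14517576] weight px [0.40159221 0.23417262 0.02012303]
0.118 (array([0.5597, 0.1649]), 0.079, 1659, np.float64(0.1258))
0.145 (array([0.5588, 0.1667]), 0.0148, 81, np.float64(0.1523))
w 0.012 (array([0.4071, 0.2291]), 0.0255, 373, np.float64(0.022))
w 0.022 (array([0.4089, 0.23  ]), 0.0239, 101, np.float64(0.0229))
w 0.036 (array([0.4078, 0.2281]), 0.0123, 78, np.float64(0.043))
block [ 0.37326949 -0.25594426  0.0295283 ]
[ 400    0   48   50 1292] [-0.251 -0.498  0.012] [-0.098 -0.339  0.137]
[  420     0   132   172 13337] [-0.089 -0.039  0.012] [0.254 0.112 0.549]
[562   0  47  26 865] [-0.762 -0.276  0.012] [-0.674 -0.157  0.114]
[444  17  13  11 104] [-0.298 -0.428  0.012] [-0.258 -0.387  0.033]
[ 311   34   30   42 1066] [ 0.141 -0.504  0.012] [ 0.249 -0.413  0.096]
[555  45  46  36 875] [-0.559 -0.077  0.012] [-0.403 -0.013  0.074]
[  159    51   141   135 11723] [ 0.342 -0.469  0.012] [ 0.665 -0.195  0.172]
[315  82  35  29 452] [ 0.191 -0.39   0.012] [ 0.292 -0.29   0.028]
[300 124  15  16 190] [ 0.351 -0.284  0.012] [ 0.393 -0.24   0.036]
[  290   128   233   214 20339] [ 0.179 -0.161  0.012] [0.639 0.342 0.156]
[ 519  213   54   54 1323] [0.066 0.24  0.012] [0.141 0.359 0.092]
[206 227  73 112 786] [ 0.699 -0.149  0.012] [0.724 0.15  0.028]
[401 281  23  23 411] [0.386 0.205 0.012] [0.436 0.252 0.047]
[279 341  35  59 459] [0.696 0.164 0.012] [0.718 0.292 0.03 ]
```

```bash
cat > go.py <<'E'
import sys
from h import *
from scipy.spatial.transform import Rotation as Ro
np.set_printoptions(precision=3,suppress=True)
def delta(target):
    o=ctrl.get_obs(); R=Ro.from_rotvec(o["tool_rot"]).as_matrix()
    d=R.T@(np.array(target)-o["tool_pos"])
    print("t",o["t"],"pos",o["tool_pos"],"F",o["contact_force"],"open",o["opening"],"grip",o["grip_force"],"units",d/.04)
    # turn to vertical (tool z -> world -z), units
    v=R.T@np.array([0,0,-1.]); print("tilt units",np.cross([0,0,1],v)/np.radians(8))
if __name__=="__main__": delta([float(x) for x in sys.argv[1:4]])
E
python3 - <<'E'
import numpy as np
d=np.load("im.npz")
P=np.concatenate([d["b"].reshape(-1,3),d["a"].reshape(-1,3)])
for x in np.arange(.30,.76,.04):
    r=[]
    for y in np.arange(-.20,.33,.04):
        s=(abs(P[:,0]-x)<.02)&(abs(P[:,1]-y)<.02)
        r.append("%4.0f"%(1000*np.percentile(P[s,2],95)) if s.sum()>3 else "  --")
    print("%.2f"%x,*r)
E
python3 go.py 0.198 -0.593 0.29; python3 go.py 0.560 0.166 0.29
```

```text
0.30    2   30   31   25   25   25   36   25   25   25    3    2    2    5
0.34    2   30   31   25   25   38   37   25   25   23   17    3    2    2
0.38    2    3   32   25   38   38   25   25   25   24   20   23    2    2
0.42  105    2   32   25   36   25   25   25   25   24   23   44    2    2
0.46  105    2   32   25   25   25   25   25   25   24    2    2    2    2
0.50  105    2   30   24   24   24   24   24  127  127  127  122    2    2
0.54  105    2    2    2    2    2    2  127  127  153  127  126    2    2
0.58  106    2    2    2    2    2    2  127  128  153  127  127    1    2
0.62  105    2    2    2    2    2    2    1  127  127  127  125    2    2
0.66  104    2    2    1    2    2    2    2    2    2    1    2    2    2
0.70    2   19   23   23   23   23   22   23   23   26   28   28   27   26
0.74    1   11   14   11    9    7    4    2    2    1    1    2    2    1
t 0.1 pos [ 0.198 -0.592  0.23 ] F [0.511 0.851 0.975] open 0.08549235264590234 grip 0.0 units [ 0.005  0.016 -1.496]
tilt units [-0.013 -0.002  0.   ]
t 0.1 pos [ 0.198 -0.592  0.23 ] F [0.511 0.851 0.975] open 0.08549235264590234 grip 0.0 units [ 14.592 -15.123  -1.464]
tilt units [-0.013 -0.002  0.   ]
```

Run:
```python
import numpy as np
from scipy.ndimage import distance_transform_edt as edt
d=np.load("im.npz")
P=np.concatenate([d["b"].reshape(-1,3),d["a"].reshape(-1,3)]);P=P[np.isfinite(P[:,0])]
g=.004; x0,y0=.3,-.3; nx,ny=130,200
ix=((P[:,0]-x0)/g).astype(int);iy=((P[:,1]-y0)/g).astype(int)
k=(P[:,0]>x0)&(P[:,1]>y0)&(ix<nx)&(iy<ny)
lo=np.full((nx,ny),9.);hi=np.full((nx,ny),-9.)
np.minimum.at(lo,(ix[k],iy[k]),P[k,2]);np.maximum.at(hi,(ix[k],iy[k]),P[k,2])
for nm,a,b in(("desk",-.006,.006),("mat",.019,.029)):
    bad=((hi>b)|((lo<a)&(lo<8)))   # unseen cells count as free
    D=edt(~np.pad(bad,1,constant_values=True))[1:-1,1:-1]*g
    X,Y=np.meshgrid(x0+g*(np.arange(nx)+.5),y0+g*(np.arange(ny)+.5),indexing='ij')
    D[(np.hypot(X-.56,Y-.166)<.18)|(Y>.2)]=0
    if nm=="desk": D[X>.69]=0
    for _ in range(2):
        i=np.unravel_index(D.argmax(),D.shape);print(nm,X[i],Y[i],D[i]);D[np.hypot(X-X[i],Y-Y[i])<.05]=0
s=P[(abs(P[:,1])<.02)&(P[:,0]>.5)&(P[:,0]<.73)];
```

```text
desk 0.61 -0.010000000000000009 0.0878179936004006
desk 0.63 -0.122 0.07200000000000001
mat 0.354 -0.09399999999999997 0.030463092423455636
mat 0.34199999999999997 0.11000000000000004 0.02683281572999748
```

Call:
drive_tool(
  steps=[
    {"translation": [0, 0, -0.75], "angular": [0, 0, 0], "gripper": 1},
    {"translation": [0, 0, -0.75], "angular": [0, 0, 0], "gripper": 1},
    {"translation": [0.9, -0.9, 0], "angular": [0, 0, 0], "gripper": 1},
    {"translation": [0.9, -0.9, 0], "angular": [0, 0, 0], "gripper": 1},
    {"translation": [0.9, -0.9, 0], "angular": [0, 0, 0], "gripper": 1},
    {"translation": [0.9, -0.9, 0], "angular": [0, 0, 0], "gripper": 1},
    {"translation": [0.9, -0.9, 0], "angular": [0, 0, 0], "gripper": 1},
    {"translation": [0.9, -0.9, 0], "angular": [0, 0, 0], "gripper": 1},
  ],
)

```text
t: 1.1
tool_pos: [0.3346, -0.318, 0.2908]
tool_rot: [-3.101, -0.503, 0.0]
contact_force: [1.0, -0.4, 0.4]
opening: 0.0856
grip_force: 0.0
```

Call:
drive_tool(
  steps=[
    {"translation": [1, -1, 0], "angular": [0, 0, 0], "gripper": 1},
    {"translation": [1, -1, 0], "angular": [0, 0, 0], "gripper": 1},
    {"translation": [1, -1, 0], "angular": [0, 0, 0], "gripper": 1},
    {"translation": [1, -1, 0], "angular": [0, 0, 0], "gripper": 1},
    {"translation": [1, -1, 0], "angular": [0, 0, 0], "gripper": 1},
    {"translation": [1, -1, 0], "angular": [0, 0, 0], "gripper": 1},
    {"translation": [1, -1, 0], "angular": [0, 0, 0], "gripper": 1},
    {"translation": [1, -1, 0], "angular": [0, 0, 0], "gripper": 1},
  ],
)

```text
t: 2.1
tool_pos: [0.537, 0.087, 0.2908]
tool_rot: [3.101, 0.504, -0.001]
contact_force: [0.9, -0.6, -0.1]
opening: 0.0854
grip_force: 0.0
```

```bash
python3 go.py 0.560 0.166 0.29
python3 - <<'E'
from h import *
w=ctrl.get_image("wrist");save("w1.png",w);P=pts(w);z=P[...,2]
for lo,hi in((.118,.135),(.146,.16)):
    s=(z>lo)&(z<hi);q=P[s][:,:2].astype(np.float32)
    print(lo,cv2.minEnclosingCircle(q),len(q),np.median(P[s],0))
E
```

```text
t 2.1 pos [0.537 0.087 0.291] F [ 0.948 -0.56  -0.073] open 0.08542102510499812 grip 0.0 units [ 1.171 -1.691  0.02 ]
tilt units [ 0.001  0.004 -0.   ]
0.118 ((0.5148828029632568, -0.014124058187007904), 0.2631615996360779) 24707 [0.56579846 0.16383677 0.1261068 ]
0.146 ((0.5019403100013733, -0.045214273035526276), 0.23366034030914307) 1610 [0.55440125 0.15791897 0.15283515]
```

View pics/w1.png

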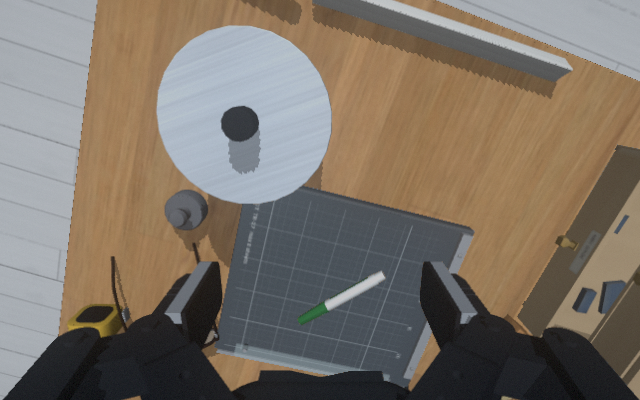

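The wrist view shows the lid knob at (240,123), the weight at (186,211) and clear desk to the right of the lid, at about (420,150).

```bash
cat > w.py <<'E'
from h import *
def fit(P,bx,lo,hi):
    z=P[...,2];m=np.zeros(z.shape,bool);m[bx[1]:bx[3],bx[0]:bx[2]]=1
    m&=(z>lo)&(z<hi);q=P[m][:,:2].astype(np.float32)
    c,r=cv2.minEnclosingCircle(q);print(lo,np.round(c,4),round(r,4),len(q),P[m][:,2].mean().round(4))
E
python3 - <<'E'
from w import *
w=ctrl.get_image("wrist");P=pts(w)
fit(P,(150,20,340,210),.12,.132);fit(P,(210,95,265,150),.146,.16)
fit(P,(155,180,215,240),.02,.035);fit(P,(155,180,215,240),.038,.055)
E
```

```text
0.12 [0.5616 0.1668] 0.0774 23269 0.1261
0.146 [0.5617 0.1663] 0.014 949 0.1527
0.02 [0.4101 0.2299] 0.0252 817 0.0225
0.038 [0.4114 0.2298] 0.0116 246 0.0437
```

Call:
drive_tool(
  steps=[
    {"translation": [0.6, -0.85, 0], "angular": [0, 0, 0], "gripper": 1},
    {"translation": [0.6, -0.85, 0], "angular": [0, 0, 0], "gripper": 1},
    {"translation": [0, 0, 0.8], "angular": [0, 0, 0], "gripper": 1},
    {"translation": [0, 0, 0.8], "angular": [0, 0, 0], "gripper": 1},
    {"translation": [0, 0, 0.6], "angular": [0, 0, 0], "gripper": 1},
    {"translation": [0, 0, 0.6], "angular": [0, 0, 0], "gripper": 1},
    {"translation": [0, 0, 0.6], "angular": [0, 0, 0], "gripper": 1},
    {"translation": [0, 0, 0], "angular": [0, 0, 0], "gripper": 1},
  ],
)

```text
t: 3.2
tool_pos: [0.5586, 0.1638, 0.1524]
tool_rot: [3.101, 0.502, -0.009]
contact_force: [-0.1, 0.5, -0.2]
opening: 0.0854
grip_force: 0.0
```

```bash
python3 go.py 0.561 0.1665 0.130
```

```text
t 3.2 pos [0.559 0.164 0.152] F [-0.137  0.545 -0.223] open 0.08544135726892049 grip 0.0 units [ 0.08  -0.045  0.56 ]
tilt units [-0.005  0.041  0.   ]
```

Call:
drive_tool(
  steps=[
    {"translation": [0.08, -0.045, 0.25], "angular": [0, 0.04, 0], "gripper": 1},
    {"translation": [0, 0, 0.28], "angular": [0, 0, 0], "gripper": 1},
    {"translation": [0, 0, 0], "angular": [0, 0, 0], "gripper": 1},
  ],
)

```text
t: 3.58
tool_pos: [0.5626, 0.1674, 0.1331]
tool_rot: [-3.1, -0.503, -0.006]
contact_force: [-0.8, 0.2, 0.3]
opening: 0.0856
grip_force: 0.0
```

```bash
python3 go.py 0.561 0.1665 0.130
```

```text
t 3.575 pos [0.563 0.167 0.133] F [-0.769  0.159  0.291] open 0.08557636087840627 grip 0.0 units [-0.045  0.01   0.077]
tilt units [-0.002 -0.027  0.   ]
```

Call:
drive_tool(
  steps=[
    {"translation": [-0.02, 0, 0.05], "angular": [0, 0, 0], "gripper": 0},
    {"translation": [0, 0, 0], "angular": [0, 0, 0], "gripper": 0},
    {"translation": [0, 0, 0], "angular": [0, 0, 0], "gripper": 0},
    {"translation": [0, 0, 0], "angular": [0, 0, 0], "gripper": 0},
    {"translation": [0, 0, 0], "angular": [0, 0, 0], "gripper": 0},
  ],
  force=50,
)

```text
t: 4.2
tool_pos: [0.5629, 0.1674, 0.1328]
tool_rot: [-3.1, -0.503, -0.01]
contact_force: [-0.6, 0.1, 2.8]
opening: 0.026
grip_force: 49.7
```

```bash
python3 go.py 0.61 -0.01 0.20
```

```text
t 4.2 pos [0.563 0.167 0.133] F [-0.582  0.144  2.812] open 0.02600728442089697 grip 49.73181903362274 units [-0.273  4.58  -1.681]
tilt units [ 0.001 -0.048  0.   ]
```

Call:
drive_tool(
  steps=[
    {"translation": [0, 0, -0.3], "angular": [0, 0, 0], "gripper": 0},
    {"translation": [0, 0, -0.6], "angular": [0, 0, 0], "gripper": 0},
    {"translation": [0, 0, -0.8], "angular": [0, 0, 0], "gripper": 0},
    {"translation": [0, 0, 0], "angular": [0, 0, 0], "gripper": 0},
  ],
)

```text
t: 4.7
tool_pos: [0.5639, 0.1675, 0.2036]
tool_rot: [-3.1, -0.503, -0.019]
contact_force: [-0.1, 0.6, -2.4]
opening: 0.0263
grip_force: 49.3
```

```bash
python3 go.py 0.61 -0.01 0.20
python3 - <<'E'
from h import *
b=ctrl.get_image("side");a=ctrl.get_image("scene")
cv2.imwrite("pics/l.png",cv2.cvtColor(np.hstack([a["color"][120:320,150:400],b["color"][180:380,230:480]]),cv2.COLOR_RGB2BGR))
E
```

```text
t 4.7 pos [0.564 0.168 0.204] F [-0.114  0.581 -2.438] open 0.026337878046760244 grip 49.34190809726715 units [-0.311  4.574  0.092]
tilt units [ 0.007 -0.085  0.   ]
```

View pics/l.png

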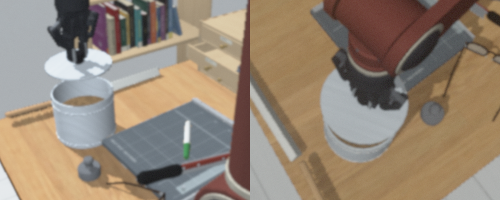

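The lid is off the canister and hangs level at (78,65) in the left crop. The canister is open, with brown packing visible inside.

Call:
drive_tool(
  steps=[
    {"translation": [-0.06, 0.9, 0], "angular": [0, -0.08, 0], "gripper": 0},
    {"translation": [-0.06, 0.9, 0], "angular": [0, 0, 0], "gripper": 0},
    {"translation": [-0.06, 0.9, 0], "angular": [0, 0, 0], "gripper": 0},
    {"translation": [-0.06, 0.9, 0.3], "angular": [0, 0, 0], "gripper": 0},
    {"translation": [-0.06, 0.95, 0.8], "angular": [0, 0, 0], "gripper": 0},
    {"translation": [0, 0, 0.9], "angular": [0, 0, 0], "gripper": 0},
    {"translation": [0, 0, 0.9], "angular": [0, 0, 0], "gripper": 0},
    {"translation": [0, 0, 0], "angular": [0, 0, 0], "gripper": 0},
  ],
)

```text
t: 5.8
tool_pos: [0.6031, -0.009, 0.078]
tool_rot: [-3.098, -0.502, 0.026]
contact_force: [-1.3, -0.6, -1.0]
opening: 0.0263
grip_force: 49.5
```

```bash
python3 go.py 0.61 -0.01 0.018;python3 - <<'E'
from h import *
b=ctrl.get_image("side");P=pts(b)
q=np.hypot(P[...,0]-.5613,P[...,1]-.1665)<.06
zz=P[...,2][q];print(np.percentile(zz,[5,25,50,75,95]).round(4),len(zz))
m=(P[...,2]>.115)&(P[...,2]<.126)&(np.hypot(P[...,0]-.5613,P[...,1]-.1665)<.1)
p=P[m][:,:2].astype(np.float32);print(cv2.minEnclosingCircle(p),len(p))
E
```

```text
t 5.8 pos [ 0.603 -0.009  0.078] F [-1.262 -0.648 -1.026] open 0.026322430074659193 grip 49.52705919742584 units [0.181 0.085 1.497]
tilt units [-0.037  0.115  0.   ]
[0.0607 0.0621 0.0631 0.0642 0.0656] 2629
((0.5608270168304443, 0.16540569067001343), 0.07478039711713791) 552
```

Call:
drive_tool(
  steps=[
    {"translation": [0.15, 0.08, 0.4], "angular": [-0.03, 0.11, 0], "gripper": 0},
    {"translation": [0, 0, 0.5], "angular": [0, 0, 0], "gripper": 0},
    {"translation": [0, 0, 0.3], "angular": [0, 0, 0], "gripper": 0},
    {"translation": [0, 0, 0], "angular": [0, 0, 0], "gripper": 0},
    {"translation": [0, 0, 0], "angular": [0, 0, 0], "gripper": 0},
  ],
)

```text
t: 6.48
tool_pos: [0.615, -0.0107, 0.0367]
tool_rot: [3.098, 0.503, 0.017]
contact_force: [-0.2, -0.2, -1.5]
opening: 0.026
grip_force: 49.5
```

```bash
python3 go.py 0.61 -0.01 0.018
```

```text
t 6.475 pos [ 0.615 -0.011  0.037] F [-0.212 -0.172 -1.534] open 0.025950457088832778 grip 49.50658679008484 units [-0.118 -0.058  0.465]
tilt units [ 0.033 -0.075  0.   ]
```

Call:
drive_tool(
  steps=[
    {"translation": [-0.06, 0, 0.2], "angular": [0.02, -0.05, 0], "gripper": 0},
    {"translation": [0, 0, 0.1], "angular": [0, 0, 0], "gripper": 0},
    {"translation": [0, 0, 0.06], "angular": [0, 0, 0], "gripper": 0},
    {"translation": [0, 0, 0], "angular": [0, 0, 0], "gripper": 0},
  ],
)

```text
t: 6.98
tool_pos: [0.6122, -0.0114, 0.0214]
tool_rot: [3.1, 0.503, 0.004]
contact_force: [-0.9, 0.1, -0.7]
opening: 0.026
grip_force: 49.5
```

```bash
python3 go.py 0.61 -0.01 0.018
```

```text
t 6.975 pos [ 0.612 -0.011  0.021] F [-0.916  0.119 -0.738] open 0.025975254454190803 grip 49.50568735599518 units [-0.042 -0.052  0.084]
tilt units [ 0.008 -0.017  0.   ]
```

Call:
drive_tool(
  steps=[
    {"translation": [0, 0, 0.04], "angular": [0, 0, 0], "gripper": 0},
    {"translation": [0, 0, 0.04], "angular": [0, 0, 0], "gripper": 0},
    {"translation": [0, 0, 0], "angular": [0, 0, 0], "gripper": 0},
  ],
)

```text
t: 7.35
tool_pos: [0.6123, -0.0114, 0.0183]
tool_rot: [3.1, 0.503, 0.004]
contact_force: [-0.0, 0.5, -1.7]
opening: 0.0262
grip_force: 49.5
```

Call:
drive_tool(
  steps=[
    {"translation": [0, 0, 0.04], "angular": [0, 0, 0], "gripper": 0},
    {"translation": [0, 0, 0.02], "angular": [0, 0, 0], "gripper": 0},
    {"translation": [0, 0, 0], "angular": [0, 0, 0], "gripper": 0},
  ],
)

```text
t: 7.72
tool_pos: [0.6126, -0.0115, 0.0177]
tool_rot: [3.1, 0.503, 0.004]
contact_force: [-5.8, 0.2, 7.0]
opening: 0.0262
grip_force: 50.6
```

Call:
drive_tool(
  steps=[
    {"translation": [0, 0, 0], "angular": [0, 0, 0], "gripper": 0.8},
    {"translation": [0, 0, 0], "angular": [0, 0, 0], "gripper": 0.8},
    {"translation": [0, 0, 0], "angular": [0, 0, 0], "gripper": 0.8},
    {"translation": [0, 0, -0.4], "angular": [0, 0, 0], "gripper": 0.8},
    {"translation": [0, 0, -1], "angular": [0, 0, 0], "gripper": 0.8},
    {"translation": [0, 0, -1], "angular": [0, 0, 0], "gripper": 0.8},
    {"translation": [0, 0, -1], "angular": [0, 0, 0], "gripper": 0.8},
    {"translation": [0, 0, -1], "angular": [0, 0, 0], "gripper": 0.8},
  ],
)

```text
t: 8.72
tool_pos: [0.612, -0.0114, 0.1948]
tool_rot: [3.1, 0.503, 0.007]
contact_force: [1.0, 0.0, -0.3]
opening: 0.0685
grip_force: 0.0
```

```bash
python3 go.py 0.4105 0.2297 0.190
```

```text
t 8.725 pos [ 0.612 -0.011  0.195] F [ 0.971  0.035 -0.28 ] open 0.06853796483540973 grip 0.0 units [-2.873 -7.311  0.093]
tilt units [ 0.015 -0.03   0.   ]
```

Call:
drive_tool(
  steps=[
    {"translation": [-0.36, -0.91, 0], "angular": [0, 0, 0], "gripper": 0.8},
    {"translation": [-0.36, -0.91, 0], "angular": [0, 0, 0], "gripper": 0.8},
    {"translation": [-0.36, -0.91, 0], "angular": [0, 0, 0], "gripper": 0.8},
    {"translation": [-0.36, -0.91, 0], "angular": [0, 0, 0], "gripper": 0.8},
    {"translation": [-0.36, -0.91, 0], "angular": [0, 0, 0], "gripper": 0.8},
    {"translation": [-0.36, -0.91, 0], "angular": [0, 0, 0], "gripper": 0.8},
    {"translation": [-0.36, -0.91, 0], "angular": [0, 0, 0], "gripper": 0.8},
    {"translation": [-0.36, -0.91, 0], "angular": [0, 0, 0], "gripper": 0.8},
  ],
)

```text
t: 9.72
tool_pos: [0.4098, 0.2294, 0.1927]
tool_rot: [3.101, 0.503, 0.008]
contact_force: [-0.9, 0.6, -0.1]
opening: 0.068
grip_force: 0.0
```

Call:
drive_tool(
  steps=[
    {"translation": [0, 0, 0.8], "angular": [0, 0, 0], "gripper": 0.8},
    {"translation": [0, 0, 0.8], "angular": [0, 0, 0], "gripper": 0.8},
    {"translation": [0, 0, 0.6], "angular": [0, 0, 0], "gripper": 0.8},
    {"translation": [0, 0, 0], "angular": [0, 0, 0], "gripper": 0.8},
  ],
)

```text
t: 10.22
tool_pos: [0.4094, 0.228, 0.1022]
tool_rot: [3.099, 0.503, -0.001]
contact_force: [0.0, 0.6, 0.9]
opening: 0.0678
grip_force: 0.0
```

```bash
python3 go.py 0.4105 0.2297 0.029;python3 - <<'E'
from h import *
for n in("side","scene"):
    P=pts(ctrl.get_image(n));z=P[...,2]
    for lo,hi,r,c in((.007,.02,.09,(.61,-.01)),(.03,.045,.04,(.61,-.01)),(.01,.03,.032,(.4105,.2297))):
        m=(z>lo)&(z<hi)&(np.hypot(P[...,0]-c[0],P[...,1]-c[1])<r);q=P[m][:,:2].astype(np.float32)
        if len(q): print(n,lo,cv2.minEnclosingCircle(q),len(q),z[m].mean())
E
```

```text
t 10.225 pos [0.409 0.228 0.102] F [0.022 0.611 0.856] open 0.0678019713308371 grip 0.0 units [ 0.04  -0.036  1.83 ]
tilt units [ 0.011  0.005 -0.   ]
side 0.007 ((0.611985981464386, -0.012885093688964844), 0.07780984789133072) 3149 0.010333848248131099
side 0.03 ((0.6121645569801331, -0.012417497113347054), 0.014063428156077862) 119 0.036871793739645616
side 0.01 ((0.4108879864215851, 0.2288508266210556), 0.025565674528479576) 322 0.020496923733062816
scene 0.007 ((0.6159729361534119, -0.009529327973723412), 0.08411393314599991) 1159 0.010736477324872712
scene 0.03 ((0.6091100573539734, -0.012879092246294022), 0.014958038926124573) 59 0.03616117361365616
scene 0.01 ((0.40676581859588623, 0.22835467755794525), 0.026252415031194687) 305 0.020299348333251824
```

Call:
drive_tool(
  steps=[
    {"translation": [0.03, -0.03, 0.7], "angular": [0, 0, 0], "gripper": 0.8},
    {"translation": [0, 0, 0.6], "angular": [0, 0, 0], "gripper": 0.8},
    {"translation": [0, 0, 0.3], "angular": [0, 0, 0], "gripper": 0.8},
    {"translation": [0, 0, 0], "angular": [0, 0, 0], "gripper": 0.8},
    {"translation": [0, 0, 0], "angular": [0, 0, 0], "gripper": 0.8},
  ],
)

```text
t: 10.95
tool_pos: [0.4128, 0.2303, 0.0408]
tool_rot: [3.101, 0.503, 0.008]
contact_force: [-0.1, 0.3, 0.1]
opening: 0.068
grip_force: 0.0
```

```bash
python3 go.py 0.4105 0.2293 0.029
```

```text
t 10.95 pos [0.413 0.23  0.041] F [-0.086  0.271  0.084] open 0.06803346573700032 grip 0.0 units [-0.065  0.004  0.295]
tilt units [ 0.009 -0.037  0.   ]
```

Call:
drive_tool(
  steps=[
    {"translation": [-0.06, 0, 0.2], "angular": [0, -0.03, 0], "gripper": 0.8},
    {"translation": [0, 0, 0.07], "angular": [0, 0, 0], "gripper": 0.8},
    {"translation": [0, 0, 0], "angular": [0, 0, 0], "gripper": 0.8},
    {"translation": [0, 0, 0], "angular": [0, 0, 0], "gripper": 0.8},
  ],
)

```text
t: 11.45
tool_pos: [0.4095, 0.2291, 0.0286]
tool_rot: [3.099, 0.503, -0.002]
contact_force: [-0.6, 0.4, 0.0]
opening: 0.0684
grip_force: 0.0
```

```bash
python3 go.py 0.4105 0.2293 0.029
```

```text
t 11.45 pos [0.41  0.229 0.029] F [-0.619  0.351  0.026] open 0.06838816660188528 grip 0.0 units [ 0.024  0.004 -0.01 ]
tilt units [ 0.01   0.009 -0.   ]
```

Call:
drive_tool(
  steps=[
    {"translation": [0.02, 0, 0], "angular": [0, 0, 0], "gripper": 0},
    {"translation": [0, 0, 0], "angular": [0, 0, 0], "gripper": 0},
    {"translation": [0, 0, 0], "angular": [0, 0, 0], "gripper": 0},
    {"translation": [0, 0, 0], "angular": [0, 0, 0], "gripper": 0},
    {"translation": [0, 0, 0], "angular": [0, 0, 0], "gripper": 0},
  ],
  force=60,
)

```text
t: 12.08
tool_pos: [0.4106, 0.2292, 0.029]
tool_rot: [3.099, 0.503, -0.001]
contact_force: [-1.1, -3.2, 4.5]
opening: 0.0178
grip_force: 58.6
```

Call:
drive_tool(
  steps=[
    {"translation": [0, 0, -0.05], "angular": [0, 0, 0], "gripper": 0},
    {"translation": [0, 0, -0.05], "angular": [0, 0, 0], "gripper": 0},
    {"translation": [0, 0, -0.05], "angular": [0, 0, 0], "gripper": 0},
    {"translation": [0, 0, 0], "angular": [0, 0, 0], "gripper": 0},
  ],
)

```text
t: 12.58
tool_pos: [0.4101, 0.2294, 0.0345]
tool_rot: [3.1, 0.503, -0.002]
contact_force: [-0.3, 0.2, -2.1]
opening: 0.0181
grip_force: 58.6
```

Run:
```python
from h import *
for i in range(1):
    a=ctrl.get_image("scene");b=ctrl.get_image("side");w=ctrl.get_image("wrist")
f=lambda c:cv2.resize(c,(400,400),interpolation=cv2.INTER_CUBIC)
im=np.hstack([f(a["color"][240:320,200:280]),f(w["color"][240:400,240:400])])
cv2.imwrite("pics/g.png",cv2.cvtColor(im,cv2.COLOR_RGB2BGR))
```

```text
(no output)
```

View pics/g.png

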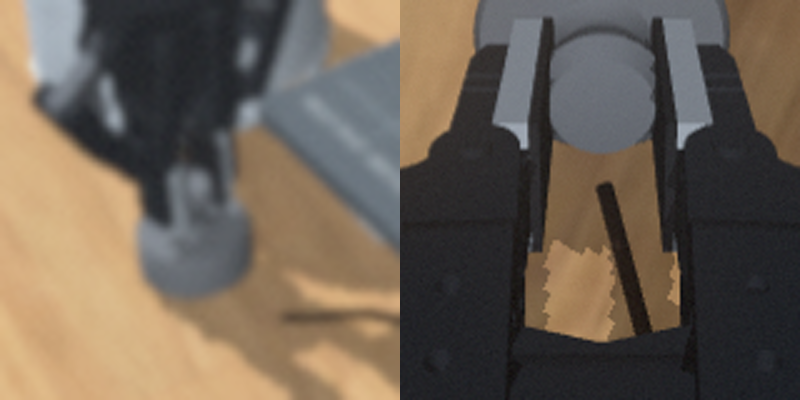

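The weight is held by its knob between the pads, at (600,95) in the right crop, and it looks upright.

Call:
drive_tool(
  steps=[
    {"translation": [0, 0, 0], "angular": [0, 0, 0], "gripper": 0},
    {"translation": [0, 0, -0.1], "angular": [0, 0, 0], "gripper": 0},
    {"translation": [0, 0, -0.1], "angular": [0, 0, 0], "gripper": 0},
    {"translation": [0, 0, 0], "angular": [0, 0, 0], "gripper": 0},
  ],
  force=80,
)

```text
t: 13.22
tool_pos: [0.4108, 0.2296, 0.0432]
tool_rot: [3.1, 0.503, 0.0]
contact_force: [0.2, 0.2, -3.2]
opening: 0.017
grip_force: 78.3
```

```bash
python3 go.py 0.5608 0.166 0.180;python3 - <<'E'
from h import *
P=pts(ctrl.get_image("scene"));z=P[...,2]
m=(np.hypot(P[...,0]-.41,P[...,1]-.2293)<.027);m[:240]=0
q=P[m];print(np.percentile(q[:,2],[0,2,5,10,30,50,70]).round(4),len(q))
E
```

```text
t 13.225 pos [0.411 0.23  0.043] F [ 0.186  0.195 -3.191] open 0.017029751730609846 grip 78.26264468953013 units [ 3.055  2.7   -3.415]
tilt units [ 0.01  0.   -0.  ]
[-0.003  -0.0015 -0.0002  0.002   0.0359  0.067   0.1011] 1305
```

Call:
drive_tool(
  steps=[
    {"translation": [0, 0, -0.4], "angular": [0, 0, 0], "gripper": 0},
    {"translation": [0, 0, -0.8], "angular": [0, 0, 0], "gripper": 0},
    {"translation": [0, 0, -0.9], "angular": [0, 0, 0], "gripper": 0},
    {"translation": [0, 0, -0.9], "angular": [0, 0, 0], "gripper": 0},
    {"translation": [0, 0, -0.6], "angular": [0, 0, 0], "gripper": 0},
    {"translation": [0, 0, 0], "angular": [0, 0, 0], "gripper": 0},
  ],
)

```text
t: 14.02
tool_pos: [0.412, 0.2303, 0.1901]
tool_rot: [3.101, 0.503, 0.008]
contact_force: [0.6, -0.1, -3.6]
opening: 0.0171
grip_force: 78.5
```

```bash
python3 go.py 0.5608 0.166 0.190;python3 - <<'E'
from h import *
P=pts(ctrl.get_image("scene"));z=P[...,2]
m=(np.hypot(P[...,0]-.41,P[...,1]-.2293)<.028)&(z>.06)
q=P[m];print(np.percentile(q[:,2],[0,1,2,5,10,30]).round(4),len(q))
P=pts(ctrl.get_image("side"));z=P[...,2]
m=(np.hypot(P[...,0]-.41,P[...,1]-.2293)<.035)&(z>.06)
q=P[m];print(np.percentile(q[:,2],[0,1,2,5,10,30]).round(4),len(q))
E
```

```text
t 14.025 pos [0.412 0.23  0.19 ] F [ 0.602 -0.117 -3.632] open 0.017055613363518282 grip 78.52809028699994 units [3.02  2.701 0.021]
tilt units [ 0.008 -0.037  0.   ]
[0.1608 0.1634 0.1655 0.1702 0.1777 0.2045] 1690
[0.1582 0.1665 0.173  0.1794 0.1985 0.3825] 4398
```

Call:
drive_tool(
  steps=[
    {"translation": [0.35, 0.3, 0], "angular": [0, 0, 0], "gripper": 0},
    {"translation": [0.75, 0.7, 0], "angular": [0, -0.03, 0], "gripper": 0},
    {"translation": [0.75, 0.7, 0], "angular": [0, 0, 0], "gripper": 0},
    {"translation": [0.75, 0.7, 0], "angular": [0, 0, 0], "gripper": 0},
    {"translation": [0.4, 0.3, 0], "angular": [0, 0, 0], "gripper": 0},
    {"translation": [0, 0, 0], "angular": [0, 0, 0], "gripper": 0},
    {"translation": [0, 0, 0], "angular": [0, 0, 0], "gripper": 0},
  ],
)

```text
t: 15.0
tool_pos: [0.5577, 0.1649, 0.1848]
tool_rot: [3.099, 0.503, -0.012]
contact_force: [-0.2, -0.2, -3.8]
opening: 0.017
grip_force: 78.6
```

```bash
python3 go.py 0.5608 0.166 0.1
```

```text
t 15.0 pos [0.558 0.165 0.185] F [-0.212 -0.181 -3.824] open 0.017003520704669785 grip 78.64359548315406 units [ 0.099 -0.003  2.119]
tilt units [ 0.006  0.059 -0.   ]
```

Call:
drive_tool(
  steps=[
    {"translation": [0.08, 0, 0.4], "angular": [0, 0.05, 0], "gripper": 0},
    {"translation": [0, 0, 0.6], "angular": [0, 0, 0], "gripper": 0},
    {"translation": [0, 0, 0.4], "angular": [0, 0, 0], "gripper": 0},
    {"translation": [0, 0, 0.2], "angular": [0, 0, 0], "gripper": 0},
    {"translation": [0, 0, 0], "angular": [0, 0, 0], "gripper": 0},
    {"translation": [0, 0, 0], "angular": [0, 0, 0], "gripper": 0},
  ],
)

```text
t: 15.75
tool_pos: [0.5621, 0.1662, 0.1233]
tool_rot: [3.1, 0.503, 0.005]
contact_force: [1.3, 0.1, -3.1]
opening: 0.017
grip_force: 78.6
```

```bash
python3 go.py 0.5608 0.166 0.092
```

```text
t 15.75 pos [0.562 0.166 0.123] F [ 1.316  0.072 -3.126] open 0.016989589963920228 grip 78.64786852151155 units [-0.036 -0.006  0.781]
tilt units [ 0.012 -0.023  0.   ]
```

Call:
drive_tool(
  steps=[
    {"translation": [-0.02, 0, 0.25], "angular": [0.01, -0.01, 0], "gripper": 0},
    {"translation": [0, 0, 0.2], "angular": [0, 0, 0], "gripper": 0},
    {"translation": [0, 0, 0.1], "angular": [0, 0, 0], "gripper": 0},
    {"translation": [0, 0, 0], "angular": [0, 0, 0], "gripper": 0},
    {"translation": [0, 0, 0], "angular": [0, 0, 0], "gripper": 0},
  ],
)

```text
t: 16.38
tool_pos: [0.5609, 0.1658, 0.1004]
tool_rot: [3.101, 0.503, 0.001]
contact_force: [-0.0, -0.4, -3.1]
opening: 0.017
grip_force: 78.6
```

Now I'll feel downward in 1–2 mm steps.

Call:
drive_tool(
  steps=[
    {"translation": [0, 0, 0.05], "angular": [0, 0, 0], "gripper": 0},
    {"translation": [0, 0, 0.05], "angular": [0, 0, 0], "gripper": 0},
    {"translation": [0, 0, 0.05], "angular": [0, 0, 0], "gripper": 0},
    {"translation": [0, 0, 0], "angular": [0, 0, 0], "gripper": 0},
  ],
)

```text
t: 16.88
tool_pos: [0.5605, 0.1658, 0.0939]
tool_rot: [-3.101, -0.503, 0.001]
contact_force: [-0.2, -0.0, -3.6]
opening: 0.0166
grip_force: 78.6
```

Call:
drive_tool(
  steps=[
    {"translation": [0, 0, 0.03], "angular": [0, 0, 0], "gripper": 0},
    {"translation": [0, 0, 0], "angular": [0, 0, 0], "gripper": 0},
  ],
)

```text
t: 17.12
tool_pos: [0.5609, 0.1659, 0.0932]
tool_rot: [-3.101, -0.503, -0.001]
contact_force: [0.6, 0.4, -3.6]
opening: 0.0168
grip_force: 78.7
```

Call:
drive_tool(
  steps=[
    {"translation": [0, 0, 0.04], "angular": [0, 0, 0], "gripper": 0},
    {"translation": [0, 0, 0], "angular": [0, 0, 0], "gripper": 0},
  ],
)

```text
t: 17.38
tool_pos: [0.561, 0.1659, 0.092]
tool_rot: [-3.101, -0.503, -0.001]
contact_force: [-0.6, 0.9, 0.0]
opening: 0.0172
grip_force: 79.0
```

Call:
drive_tool(
  steps=[
    {"translation": [0, 0, 0.04], "angular": [0, 0, 0], "gripper": 0},
    {"translation": [0, 0, 0], "angular": [0, 0, 0], "gripper": 0},
  ],
)

```text
t: 17.62
tool_pos: [0.5611, 0.166, 0.0906]
tool_rot: [-3.101, -0.503, -0.001]
contact_force: [-1.0, 1.5, 2.7]
opening: 0.0167
grip_force: 79.3
```

The weight is on the packing, with about 6 N between them. Releasing.

Call:
drive_tool(
  steps=[
    {"translation": [0, 0, 0], "angular": [0, 0, 0], "gripper": 0.55},
    {"translation": [0, 0, 0], "angular": [0, 0, 0], "gripper": 0.55},
    {"translation": [0, 0, 0], "angular": [0, 0, 0], "gripper": 0.55},
    {"translation": [0, 0, 0], "angular": [0, 0, 0], "gripper": 0.55},
    {"translation": [0, 0, -0.1], "angular": [0, 0, 0], "gripper": 0.55},
    {"translation": [0, 0, -0.4], "angular": [0, 0, 0], "gripper": 0.55},
    {"translation": [0, 0, -0.8], "angular": [0, 0, 0], "gripper": 0.55},
    {"translation": [0, 0, -0.8], "angular": [0, 0, 0], "gripper": 0.55},
  ],
  force=50,
)

```text
t: 18.62
tool_pos: [0.5609, 0.1658, 0.1759]
tool_rot: [-3.101, -0.503, -0.002]
contact_force: [0.5, 0.4, 0.8]
opening: 0.0468
grip_force: 0.0
```

```bash
python3 go.py 0.6115 -0.0125 0.17
```

```text
t 18.625 pos [0.561 0.166 0.176] F [0.452 0.417 0.8  ] open 0.04679064560187517 grip 0.0 units [-0.21   4.63   0.149]
tilt units [ 0.001 -0.008  0.   ]
```

Call:
drive_tool(
  steps=[
    {"translation": [-0.04, 0.92, 0], "angular": [0, 0, 0], "gripper": 0.8},
    {"translation": [-0.04, 0.92, 0], "angular": [0, 0, 0], "gripper": 0.8},
    {"translation": [-0.04, 0.92, 0], "angular": [0, 0, 0], "gripper": 0.8},
    {"translation": [-0.04, 0.92, 0], "angular": [0, 0, 0], "gripper": 0.8},
    {"translation": [-0.05, 0.95, 0.4], "angular": [0, 0, 0], "gripper": 0.8},
    {"translation": [0, 0, 0.8], "angular": [0, 0, 0], "gripper": 0.8},
    {"translation": [0, 0, 0.8], "angular": [0, 0, 0], "gripper": 0.8},
    {"translation": [0, 0, 0], "angular": [0, 0, 0], "gripper": 0.8},
  ],
)

```text
t: 19.62
tool_pos: [0.6094, -0.0124, 0.0917]
tool_rot: [-3.1, -0.503, 0.008]
contact_force: [0.1, 0.6, 0.0]
opening: 0.0681
grip_force: 0.0
```

```bash
python3 go.py 0.6115 -0.0125 0.019;python3 - <<'E'
from h import *
b=ctrl.get_image("side");P=pts(b);z=P[...,2]
d=np.hypot(P[...,0]-.561,P[...,1]-.166)<.06
for lo,hi in((.07,.095),(.1,.115)):
    m=d&(z>lo)&(z<hi);q=P[m][:,:2].astype(np.float32)
    if len(q):print(cv2.minEnclosingCircle(q),len(q),np.median(z[m]))
cv2.imwrite("pics/wt.png",cv2.cvtColor(cv2.resize(b["color"][180:380,230:480],(750,600)),cv2.COLOR_RGB2BGR))
E
```

```text
t 19.625 pos [ 0.609 -0.012  0.092] F [0.147 0.556 0.039] open 0.06812625524294691 grip 0.0 units [0.058 0.023 1.818]
tilt units [-0.017  0.033  0.   ]
((0.5604742169380188, 0.1657313108444214), 0.025963343679904938) 424 0.08361771469320566
((0.5605052709579468, 0.16547898948192596), 0.011818566359579563) 110 0.10590579445892394
```

View pics/wt.png

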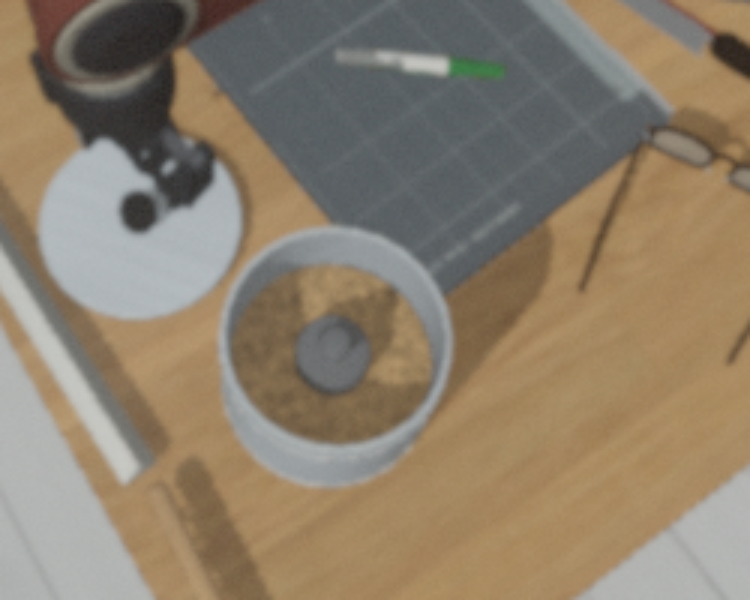

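The weight stands upright and centred in the canister at (333,352). The lid lies flat on the desk with its knob at (138,211).

Call:
drive_tool(
  steps=[
    {"translation": [0.04, 0.02, 0.6], "angular": [-0.01, 0.03, 0], "gripper": 0.8},
    {"translation": [0, 0, 0.6], "angular": [0, 0, 0], "gripper": 0.8},
    {"translation": [0, 0, 0.35], "angular": [0, 0, 0], "gripper": 0.8},
    {"translation": [0, 0, 0], "angular": [0, 0, 0], "gripper": 0.8},
    {"translation": [0, 0, 0], "angular": [0, 0, 0], "gripper": 0.8},
  ],
)

```text
t: 20.3
tool_pos: [0.6144, -0.0129, 0.0335]
tool_rot: [3.1, 0.503, 0.011]
contact_force: [0.5, -0.4, -0.9]
opening: 0.0679
grip_force: 0.0
```

```bash
python3 go.py 0.6115 -0.0125 0.018
```

```text
t 20.3 pos [ 0.614 -0.013  0.033] F [ 0.469 -0.4   -0.921] open 0.06793919913751167 grip 0.0 units [-0.068 -0.034  0.387]
tilt units [ 0.018 -0.046  0.   ]
```

Call:
drive_tool(
  steps=[
    {"translation": [-0.06, -0.02, 0.2], "angular": [0.01, -0.04, 0], "gripper": 0.8},
    {"translation": [0, 0, 0.15], "angular": [0, 0, 0], "gripper": 0.8},
    {"translation": [0, 0, 0], "angular": [0, 0, 0], "gripper": 0.8},
    {"translation": [0, 0, 0], "angular": [0, 0, 0], "gripper": 0.8},
  ],
)

```text
t: 20.8
tool_pos: [0.6107, -0.0128, 0.0177]
tool_rot: [3.101, 0.503, -0.002]
contact_force: [0.3, 0.5, -0.1]
opening: 0.0681
grip_force: 0.0
```

```bash
python3 go.py 0.6115 -0.0125 0.018
```

```text
t 20.8 pos [ 0.611 -0.013  0.018] F [ 0.269  0.511 -0.132] open 0.06811657506074309 grip 0.0 units [ 0.021 -0.001 -0.007]
tilt units [-0.     0.011  0.   ]
```

Call:
drive_tool(
  steps=[
    {"translation": [0.02, 0, 0], "angular": [0, 0.01, 0], "gripper": 0},
    {"translation": [0, 0, 0], "angular": [0, 0, 0], "gripper": 0},
    {"translation": [0, 0, 0], "angular": [0, 0, 0], "gripper": 0},
    {"translation": [0, 0, 0], "angular": [0, 0, 0], "gripper": 0},
    {"translation": [0, 0, -0.2], "angular": [0, 0, 0], "gripper": 0},
    {"translation": [0, 0, -0.5], "angular": [0, 0, 0], "gripper": 0},
    {"translation": [0, 0, -0.9], "angular": [0, 0, 0], "gripper": 0},
    {"translation": [0, 0, -0.9], "angular": [0, 0, 0], "gripper": 0},
  ],
  force=50,
)

```text
t: 21.8
tool_pos: [0.6114, -0.0125, 0.1199]
tool_rot: [3.101, 0.503, 0.001]
contact_force: [0.0, -0.0, -2.2]
opening: 0.026
grip_force: 49.3
```

Call:
drive_tool(
  steps=[
    {"translation": [0, 0, -0.9], "angular": [0, 0, 0], "gripper": 0},
    {"translation": [0, 0, -0.9], "angular": [0, 0, 0], "gripper": 0},
    {"translation": [0, 0, -0.1], "angular": [0, 0, 0], "gripper": 0},
    {"translation": [0, 0, 0], "angular": [0, 0, 0], "gripper": 0},
  ],
)

```text
t: 22.3
tool_pos: [0.6111, -0.0125, 0.1934]
tool_rot: [-3.101, -0.503, 0.001]
contact_force: [-0.8, -0.2, -1.9]
opening: 0.0264
grip_force: 49.4
```

```bash
python3 go.py 0.561 0.166 0.18
```

```text
t 22.3 pos [ 0.611 -0.012  0.193] F [-0.811 -0.247 -1.94 ] open 0.026364045873751886 grip 49.35746490955353 units [ 0.223 -4.629  0.336]
tilt units [-0.001  0.002  0.   ]
```

Call:
drive_tool(
  steps=[
    {"translation": [0.04, -0.5, 0], "angular": [0, 0, 0], "gripper": 0},
    {"translation": [0.04, -0.9, 0], "angular": [0, 0, 0], "gripper": 0},
    {"translation": [0.04, -0.9, 0], "angular": [0, 0, 0], "gripper": 0},
    {"translation": [0.04, -0.9, 0], "angular": [0, 0, 0], "gripper": 0},
    {"translation": [0.04, -0.9, 0], "angular": [0, 0, 0], "gripper": 0},
    {"translation": [0.02, -0.53, 0], "angular": [0, 0, 0], "gripper": 0},
    {"translation": [0, 0, 0], "angular": [0, 0, 0], "gripper": 0},
    {"translation": [0, 0, 0], "angular": [0, 0, 0], "gripper": 0},
  ],
)

```text
t: 23.3
tool_pos: [0.5612, 0.1655, 0.1933]
tool_rot: [3.101, 0.503, -0.001]
contact_force: [-0.1, -0.3, -1.2]
opening: 0.026
grip_force: 49.5
```

```bash
python3 go.py 0.561 0.166 0.143;python3 - <<'E'
from h import *
p=ctrl.get_obs()["tool_pos"]
for n in("side","scene"):
    P=pts(ctrl.get_image(n));z=P[...,2]
    m=(z>.182-.012)&(z<.192)&(np.hypot(P[...,0]-.561,P[...,1]-.166)<.095);q=P[m][:,:2].astype(np.float32)
    A=np.c_[P[m][:,:2],np.ones(m.sum())];k=np.linalg.lstsq(A,z[m],rcond=None)[0]
    print(n,cv2.minEnclosingCircle(q),len(q),np.median(z[m]),"slope",k)
E
```

```text
t 23.3 pos [0.561 0.165 0.193] F [-0.054 -0.33  -1.236] open 0.026042343100914956 grip 49.50127959251404 units [ 0.001 -0.014  1.256]
tilt units [ 0.003  0.006 -0.   ]
side ((0.561493992805481, 0.16553042829036713), 0.07738793641328812) 3463 0.18502945174444452 slope [-0.00182868 -0.00408439  0.18682499]
scene ((0.5596920847892761, 0.16372935473918915), 0.07875214517116547) 1449 0.1861107680686785 slope [ 0.00762302 -0.00247276  0.18223198]
```

Call:
drive_tool(
  steps=[
    {"translation": [0, 0, 0.4], "angular": [0, 0, 0], "gripper": 0},
    {"translation": [0, 0, 0.5], "angular": [0, 0, 0], "gripper": 0},
    {"translation": [0, 0, 0.2], "angular": [0, 0, 0], "gripper": 0},
    {"translation": [0, 0, 0], "angular": [0, 0, 0], "gripper": 0},
    {"translation": [0, 0, 0], "angular": [0, 0, 0], "gripper": 0},
  ],
)

```text
t: 24.02
tool_pos: [0.5616, 0.166, 0.1502]
tool_rot: [3.101, 0.503, 0.001]
contact_force: [0.3, 0.0, -1.8]
opening: 0.026
grip_force: 49.5
```

```bash
python3 go.py 0.561 0.166 0.133
```

```text
t 24.025 pos [0.562 0.166 0.15 ] F [ 0.328  0.014 -1.804] open 0.025985931103775842 grip 49.504677057266235 units [-0.015 -0.005  0.431]
tilt units [ 0.001 -0.006  0.   ]
```

Call:
drive_tool(
  steps=[
    {"translation": [-0.015, 0, 0.15], "angular": [0, 0, 0], "gripper": 0},
    {"translation": [0, 0, 0.1], "angular": [0, 0, 0], "gripper": 0},
    {"translation": [0, 0, 0.08], "angular": [0, 0, 0], "gripper": 0},
    {"translation": [0, 0, 0.05], "angular": [0, 0, 0], "gripper": 0},
    {"translation": [0, 0, 0], "angular": [0, 0, 0], "gripper": 0},
  ],
)

```text
t: 24.65
tool_pos: [0.5606, 0.1657, 0.1343]
tool_rot: [3.101, 0.503, -0.001]
contact_force: [-0.1, 0.0, -1.4]
opening: 0.0262
grip_force: 49.5
```

Call:
drive_tool(
  steps=[
    {"translation": [0, 0, 0.03], "angular": [0, 0, 0], "gripper": 0},
    {"translation": [0, 0, 0], "angular": [0, 0, 0], "gripper": 0},
  ],
)

```text
t: 24.9
tool_pos: [0.5607, 0.1657, 0.1334]
tool_rot: [3.101, 0.503, -0.0]
contact_force: [1.2, 0.4, -2.4]
opening: 0.0264
grip_force: 49.5
```

Call:
drive_tool(
  steps=[
    {"translation": [0, 0, 0.03], "angular": [0, 0, 0], "gripper": 0},
    {"translation": [0, 0, 0], "angular": [0, 0, 0], "gripper": 0},
  ],
)

```text
t: 25.15
tool_pos: [0.5608, 0.1658, 0.1333]
tool_rot: [3.101, 0.503, 0.0]
contact_force: [-3.4, -0.7, 5.1]
opening: 0.0264
grip_force: 50.1
```

Call:
drive_tool(
  steps=[
    {"translation": [0, 0, 0.02], "angular": [0, 0, 0], "gripper": 0},
    {"translation": [0, 0, 0], "angular": [0, 0, 0], "gripper": 0},
  ],
)

```text
t: 25.4
tool_pos: [0.5608, 0.1658, 0.1332]
tool_rot: [3.101, 0.503, 0.0]
contact_force: [-5.4, -2.0, 8.7]
opening: 0.0265
grip_force: 50.4
```

Seated: the lid has stopped at the expected height. Releasing and retreating.

Call:
drive_tool(
  steps=[
    {"translation": [0, 0, 0], "angular": [0, 0, 0], "gripper": 0.8},
    {"translation": [0, 0, 0], "angular": [0, 0, 0], "gripper": 0.8},
    {"translation": [0, 0, 0], "angular": [0, 0, 0], "gripper": 0.8},
    {"translation": [0, 0, -0.4], "angular": [0, 0, 0], "gripper": 0.8},
    {"translation": [0, 0, -1], "angular": [0, 0, 0], "gripper": 0.8},
    {"translation": [0, 0, -1], "angular": [0, 0, 0], "gripper": 0.8},
    {"translation": [0, 0, -1], "angular": [0, 0, 0], "gripper": 0.8},
    {"translation": [0, 0, 0], "angular": [0, 0, 0], "gripper": 0.8},
  ],
)

```text
t: 26.4
tool_pos: [0.563, 0.1662, 0.2738]
tool_rot: [-3.101, -0.503, -0.016]
contact_force: [-0.6, -0.3, -0.3]
opening: 0.0683
grip_force: 0.0
```

Run:
```python
from h import *
P0=np.load("im.npz")
for n,k in(("side","b"),("scene","a")):
    im=ctrl.get_image(n)
    for P in(P0[k],pts(im)):
        z=P[...,2];m=(z>.118)&(z<.133)&(np.hypot(P[...,0]-.561,P[...,1]-.166)<.085);q=P[m][:,:2].astype(np.float32)
        A=np.c_[P[m][:,:2]-[.561,.166],np.ones(m.sum())];s=np.linalg.lstsq(A,z[m],rcond=None)[0]
        print(n,cv2.minEnclosingCircle(q),len(q),np.median(z[m]).round(4),"slope",s.round(4))
    save("end_"+n+".png",im)
o=ctrl.get_obs();print(o["t"],o["dq"].round(3),o["contact_force"])
```

```text
side ((0.5613554120063782, 0.16564881801605225), 0.07786425203084946) 4821 0.1252 slope [-0.0022 -0.0022  0.1252]
side ((0.5611419081687927, 0.16575755178928375), 0.07769116014242172) 4548 0.1251 slope [-0.0018 -0.0024  0.1252]
scene ((0.5597228407859802, 0.1648881584405899), 0.07895147055387497) 1654 0.1258 slope [ 0.0075 -0.0028  0.1258]
scene ((0.5600579977035522, 0.16579295694828033), 0.07969781011343002) 1645 0.1258 slope [ 0.0066 -0.0017  0.1258]
26.5 [ 0.003  0.022  0.043  0.003 -0.003  0.   ] [-0.4290062   0.42669196 -0.22552297]
```

View pics/end_scene.png

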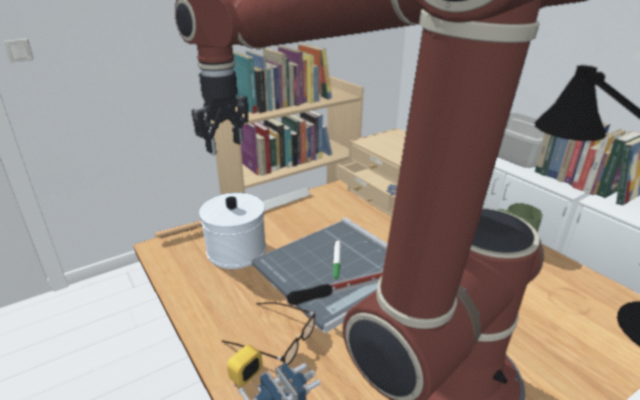

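The lid sits on the canister at (233,215) with the same height, centre and slope as at the start, and the gripper is well clear above it.

```bash
python3 -c "
from station import ctrl
print(ctrl.finish_job())"
```

```text
the job is handed in; nothing more can be done
None
```

The weight stands upright on the packing in the canister, the lid is back on and level, the timber block was left alone, and the job was handed in at about 26.5 s; no verdict came back.

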